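Hang up the saddle weight and hold the drying chest's lid open

ROBOT

A 7-joint arm with a two-finger parallel gripper is mounted at the origin on a cart in front of the work surface, level with it; the furniture and walls round the work are solid. World frame = base frame: x ahead of the robot, y to its left, z up, the work surface at z = 0. Lengths are in m, angles in rad, forces in N, time in s.
With the tool pointing down it reaches from about 0.425 to 0.925 m from the base axis. Payload 6.8 kg.
Tool frame: the origin (TCP) lies between the finger pads; the fingertips stand 22 mm ahead of it and the grasp point (between the pads) lies 3 mm ahead of it; z points along the fingers, y is the line along which they close (so a half turn about z gives the same grasp; the last joint's range is limited). The gripper opens to 85 mm and grips with 20 to 120 N. Pads are 22 mm wide; open, the fingers measure 114 mm over their backs; the gripper's body (76 mm by 85 mm) begins 54 mm behind the grasp point. The pads swing forward as they close: fully open they stand 13 mm farther back than shut.
Start: joints at [1.02, 0.477, 0.022, 1.555, -0.011, 1.109, -0.083], TCP at [0.289, -0.61, 0.253] pointing down, gripper open.
Joint ranges: [-2.96, 2.96], [-0.34, 2.1], [-1.41, 1.46], [0.24, 2.44], [-1.37, 4.51], [0.17, 1.92], [-2.96, 2.96]. Speed limits (rad/s): [2.39, 2.39, 3.14, 3.14, 3.14, 3.14, 3.14].

INTERFACE

Orientations are given as a unit quaternion [w, x, y, z].
In Python, from station import bot gives the robot as it stands.
- The arm moves only by the tool servo_tool, never from a script. Its argument "motion" is a list that holds one entry, the list of rows, each a list of 5 numbers: the opening, from 0 (shut) to 1 (fully open), then the shift along the world's x, y, z each as a share of 0.04 m, from -1 to 1, then the turn about the world's z as a share of 0.12 rad, from -1 to 1. A call has 1 to 20 rows; each row shifts and turns the commanded pose from where the row before left it; what a row does not reach is not made up. A row lasts 1/10 s, in which the tool goes at most 50 mm and 8.59 degrees, less where a joint would pass 70% of its speed; a pose out of reach is approached as far as the arm can. A call with a number of a shift or a turn outside -1 to 1 is refused whole. A call with a gripper value outside its range is refused whole. The fingers move at their own pace and stop on an object; "newtons" is the grip in N (left out, the last holds). Time passes only in rows, so rows that do not move let the fingers close. It gives the time, the measured TCP pose, the force, the opening and the grip force at its end, in the units of the state.
- bot.get_obs(): the state, without advancing time (a new reading comes with each control period).
- bot.read_camera(name): name is "side" or "top" or "wrist"; returns (picture, depth): 480x640x3 uint8, red, green, blue; 480x640 float32, m along the optical axis (not along the pixel's ray), 0 where there is no reading.
- bot.get_calibration(name): a dict with "fovy" (degrees; the focal length in pixels is half the picture's height over the tangent of half this angle, whatever the lens; pixels are square), "cx", "cy" (the principal point, pixels), "view" (4x4, takes a point from world to camera coordinates). Camera axes: x right, y down, z forward; pixel columns grow to the right and rows downward; lengths in m; the calibration is good to about 2 mm. A picture is of the moment at which its call begins: read the wrist's pose just before it. get_calibration takes no time and is no camera call; for the wrist camera it gives the pose at the moment of the call.
- bot.hand_in(): hands the job in; it is judged then, once.
The state is a dict: "t": time; "q": joint angles; "joint_vel": joint speeds; "joint_torque": joint torques, N m; "eef_pos": TCP position; "tool_rot": TCP orientation; "contact_force": force on the tool from outside, world axes, zero at the start; "torque": the same for the moment, N m; "gripper_width": opening from 0.0 (shut) to 1.0 (fully open); "grasp_force": force on a finger pad.
Only numpy, scipy, OpenCV 4.12 (cv2) and the standard library are available. Lean on these libraries where they do the work, as an engineer would, in place of code of your own. Each camera call takes 0.05 s, during which the arm holds its last target. There are 200 camera calls.

TASK

A steel saddle weight keeps the drying chest's lid down on its seal: lift it off by its tab, hang it astride the horizontal bar of the small rail on the other side of the tall instrument and let go of it there. Then raise the lid by its bow handle and hold it open at 50 degrees from closed, so that a colleague can take the vials out; the lid falls shut if let go, so finish while still holding it there, with the saddle still hanging. Keep the lid shut until the saddle hangs, and leave the other things on the worktop where they stand.

Things in the scene. Friction and masses are not known exactly. Their poses are not given: they have to be found in the camera images.
- chest: Drying chest: open aluminium box, 150 (x) x 130 (y) x 80 mm high, fixed to the worktop, with three vials standing inside. Origin: centre of its underside; its front (handle side) faces its -x, its hinge is along the top of its +x side. It stands on the right, beyond the tall instrument (about 0.4 m high) in the middle of the worktop, whose front reaches to about x = 0.43.
- lid (a joint): Opening angle of the chest's lid, rad: 0 closed (lid level), grows as the front edge rises; 50 degrees is 0.873. Free hinge without a stay: the lid (about 0.35 kg, most of it the plate) falls shut when let go below about 90 degrees; end stop at 1.75.
- lid_hinge (a point): Middle of the lid's hinge axis, which runs along the chest's y; 81 mm behind the chest's centre (chest +x), 80 mm above the worktop. The lid is an aluminium plate 158 x 134 x 8 mm whose top lies 9 mm above the hinge when closed.
- lid_handle (a point): Middle of the lid's bow handle: round bar, 12 mm diameter, 72 mm straight, parallel to the hinge, on slanting arms at its ends. Lid closed: 195 mm before the hinge axis (chest -x), 35 mm ahead of the lid's front edge, 31 mm above the lid's top, 120 mm above the worktop. Pinch it from above, fingers before and behind it; it turns in the fingers on its 199 mm arc about the hinge.
- saddle: Loose saddle weight of bent steel strip, about 0.22 kg, standing on the closed lid: a small gable roof on two upright legs, 52 mm over the legs (x), 50 mm long (y, along the ridge), legs 42 mm high, 44 mm clear between them, 45 degree roof, 102 mm to the top of its tab. Origin: middle between the lower leg edges; z up.
- saddle_apex (a point): Inside of the saddle's roof ridge, 63 mm above its leg edges: this rests on the bar when the saddle hangs (its legs one each side of the bar, ridge along the bar). Hanging, the point lies about 9 mm above the bar's axis (the bar nestles between the roof's slopes).
- saddle_tab (a point): Grip point of the saddle's upright black tab, 90 mm above its leg edges, 12 mm below the tab's top. The tab is a plate 10 mm thick (saddle x) by 40 mm (saddle y), from 68 to 102 mm above the leg edges, over the ridge.
- rail: Small fixed rail of steel, on the left in front of the printer (about 0.35 m high, its front at about x = 0.60): a horizontal round bar of 12 mm diameter, 140 mm long, along the rail's y, on two posts at its ends, bar axis 130 mm above the worktop. Origin: on the worktop below the bar's middle.
- rail_mid (a point): Middle of the rail's bar, on the bar's axis.
- weight_100g: Bystander: small steel laboratory weight with a knob, 24 x 24 x 38 mm, standing near the front edge, ahead. Origin under its centre.
- tape_roll: Bystander: roll of tape, 62 mm across, 19 mm high, on the left. Origin under its centre.
- screwdriver: Bystander: screwdriver, 175 mm long, 23 mm thick, lying at the front edge before the tall instrument. Origin under its centre.

How it is judged:
On the way:
1. the saddle hangs astride the rail's bar, let go and at rest, with the lid still shut (x of saddle_apex in the frame of rail_mid between -0.015 and 0.015 m and y of saddle_apex in the frame of rail_mid between -0.055 and 0.055 m and z of saddle_apex in the frame of rail_mid between 0 and 0.028 m and angle between saddle's own z axis and vertical below 0.4 rad and angle between the y axis of saddle and the y axis of rail, either way round below 0.35 rad and contact force between saddle and rail above 0.5 N and contact force between saddle and the fingers below 0.1 N and linear speed of saddle below 0.05 m/s and value of joint lid below 0.1 rad), for 0.3 s.
At the end, for the whole second after the job is handed in: The fingers hold the lid still at 50 degrees from closed, within 6 degrees, nothing else carrying it; the saddle hangs free and at rest astride the bar, ridge inside within 15 mm sideways and 28 mm above the bar axis, 55 mm of its middle, tilted under 23 and turned under 20 degrees (x of saddle_apex in the frame of rail_mid between -0.015 and 0.015 m and y of saddle_apex in the frame of rail_mid between -0.055 and 0.055 m and z of saddle_apex in the frame of rail_mid between 0 and 0.028 m and angle between saddle's own z axis and vertical below 0.4 rad and angle between the y axis of saddle and the y axis of rail, either way round below 0.35 rad and contact force between saddle and rail above 0.5 N and contact force between saddle and the fingers below 0.1 N and linear speed of saddle below 0.05 m/s and value of joint lid between 0.768 and 0.977 rad and velocity of joint lid between -0.05 and 0.05 rad/s and contact force between the fingers and lid above 0.5 N and contact force between saddle and lid below 0.1 N); the arm keeps its last pose, push and grip.
It fails at once if the lid is raised (more than 9 degrees) while the saddle does not hang on the bar (value of joint lid above 0.16 rad and not (x of saddle_apex in the frame of rail_mid between -0.015 and 0.015 m and y of saddle_apex in the frame of rail_mid between -0.055 and 0.055 m and z of saddle_apex in the frame of rail_mid between 0 and 0.028 m and angle between saddle's own z axis and vertical below 0.4 rad and angle between the y axis of saddle and the y axis of rail, either way round below 0.35 rad)).
It fails at once if a bystander is pushed more than 30 mm (distance of any of weight_100g, tape_roll, screwdriver from where it was at the start of the episode above 0.03 m).
It also fails if it takes over 72 s, if anything falls off the work surface, if the arm or the gripper's body presses on something with over 40 N, if the wrist force passes 120 N, or if a joint passes its speed limit or range.

## Working session

There is one attempt and no reset: what is moved stays moved. The work goes in short steps, Python scripts to look and compute and a tool call to move; the robot and the scene stay as the last step left them, time stands still between calls to the robot, and variables do not carry over. Pictures are saved under pics/ and viewed, at most 10 in all, crops included, and the job is handed in when it is done.

Besides the shell and the picture viewer there is one more tool, called after ">>>" by a JSON object that holds its "op" and its "data". servo_tool: Moves the arm, as the interface text tells. Shift numbers are shares of 0.04 m and turn numbers shares of 0.12 rad, none past 1 either way. Its arguments: {"type":"object","properties":{"motion":{"type":"array"},"newtons":{"type":"number"}},"required":["motion"]}

```bash
mkdir -p pics; python3 - <<'E'
from station import bot
import cv2,numpy as np
o=bot.get_obs(); print({k:np.round(v,3) for k,v in o.items()})
for n in ("side","top"):
    c=bot.get_calibration(n); p,d=bot.read_camera(n)
    cv2.imwrite(f"pics/{n}0.png",p[:,:,::-1]); np.savez(f"{n}0.npz",d=d,p=p,V=c["view"],f=240/np.tan(np.radians(c["fovy"]/2)),cx=c["cx"],cy=c["cy"])
    print(n,c["fovy"],np.round(np.linalg.inv(c["view"]),3).tolist())
E
```

```text
{'t': np.float64(0.0), 'q': array([ 1.02 ,  0.478,  0.022,  1.556, -0.012,  1.109, -0.083]), 'joint_vel': array([-0.002, -0.   ,  0.   ,  0.   ,  0.001, -0.   , -0.   ]), 'joint_torque': array([-1.0000e-03, -5.9645e+01,  1.6070e+00, -2.8119e+01,  1.2000e-02,
        9.0000e-03,  0.0000e+00]), 'eef_pos': array([ 0.289, -0.609,  0.252]), 'tool_rot': array([-0.001,  0.976,  0.22 , -0.   ]), 'contact_force': array([-0.324,  0.582, -0.162]), 'torque': array([ 0.043,  0.035, -0.043]), 'grasp_force': np.float64(0.0), 'gripper_width': np.float64(1.002)}
side 47.38901957020753 [[-0.119, -0.882, 0.456, -0.156], [-0.993, 0.108, -0.049, 0.152], [-0.006, -0.459, -0.888, 1.472], [0.0, 0.0, 0.0, 1.0]]
top 42.442918037337705 [[-0.429, -0.754, 0.497, -0.515], [-0.903, 0.354, -0.242, 0.596], [0.006, -0.553, -0.833, 1.871], [0.0, 0.0, 0.0, 1.0]]
```

View pics/side0.png

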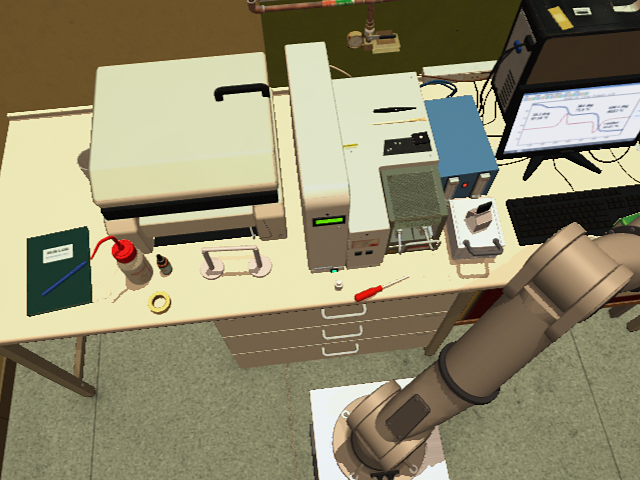

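View pics/top0.png

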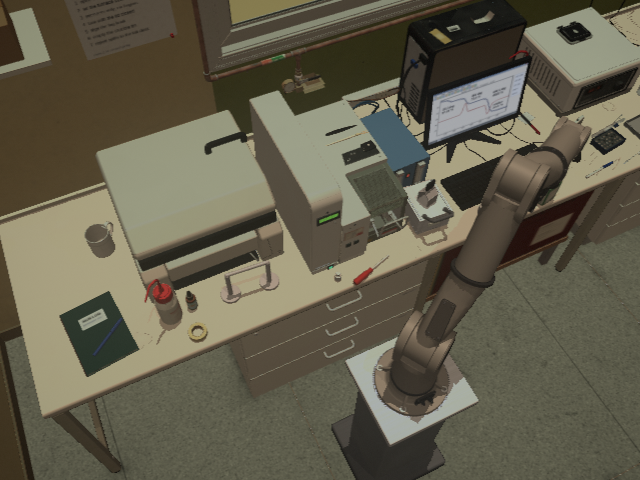

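The side view shows the rail bar at about (230,248), tape at (159,301), weight at (339,286), screwdriver at (380,290), and the chest lid at (475,228) with the saddle at (480,215). In the top view the chest is at (430,210) and the rail at (248,280). Next: point clouds plus an enlarged crop.

```bash
cat > h.py <<'E'
import numpy as np,cv2
def cloud(n):
    z=np.load(n); d=z["d"]; v,u=np.mgrid[:480,:640]
    P=np.stack([(u-z["cx"])/z["f"]*d,(v-z["cy"])/z["f"]*d,d],-1); I=np.linalg.inv(z["V"])
    W=P@I[:3,:3].T+I[:3,3]; W[d==0]=np.nan
    return W,z["p"]
E
python3 - <<'E'
from h import *
for n,b in (("side0.npz",((440,180,90,100),(190,230,90,60))),("top0.npz",((390,165,75,90),(215,250,75,60)))):
    W,p=cloud(n)
    print(n)
    x,y,z=W[...,0],W[...,1],W[...,2]
    def st(m,t):
        q=W[m]; 
        if len(q): print(t,len(q),np.round(np.percentile(q,[2,50,98],axis=0),3).tolist())
    R=(y<-0.2)&(y>-.6)&(x>.3)&(x<.75)
    lid=R&(abs(z-.089)<.006); lid[:, :]&=True
    u=np.zeros_like(lid); X,Y,w,h=b[0]; u[Y:Y+h,X:X+w]=1
    st(u&lid,"lid"); 
    r=cv2.minAreaRect(W[u&lid][:,:2].astype(np.float32)*1000);print(r)
    dark=p.max(-1)<75
    st(u&(z>.15)&(z<.22),"above"); st(u&(z>.165)&(z<.2)&dark,"tab")
    st(u&(z>.11)&(z<.13),"handle z")
    q=W[u&(z>.172)&(z<.2)&dark][:,:2]
    if len(q)>5: print(cv2.minAreaRect(q.astype(np.float32)*1000))
    u[:]=0; X,Y,w,h=b[1]; u[Y:Y+h,X:X+w]=1
    m=u&(z>.12)&(z<.145)&(x<.62); st(m,"bar"); print(cv2.minAreaRect(W[m][:,:2].astype(np.float32)*1000))
    m=u&(z>.004)&(z<.02)&(x<.62);st(m,"bases")
W,p=cloud("side0.npz")
for t,(a,c) in dict(tape=(159,292),wt=(339,282),scr=(380,290),tallfront=(330,262),tallL=(290,200)).items(): print(t,np.round(W[c-3:c+4,a-3:a+4].reshape(-1,3).mean(0),3))
m=(W[...,2]>.3)&(W[...,2]<.5)&(abs(W[...,1])<.3)&(W[...,0]>.4);print("tall",np.round(np.nanpercentile(W[m],[1,50,99],axis=0),3))
a=cv2.resize(p[180:280,440:530],None,fx=6,fy=6,interpolation=cv2.INTER_CUBIC)[:, :540]
W2,p2=cloud("top0.npz"); 
cv2.imwrite("pics/crop.png",a[...,::-1])
E
```

```text
side0.npz
lid 1753 [[0.467, -0.435, 0.084], [0.536, -0.358, 0.089], [0.673, -0.303, 0.095]]
((572.2720336914062, -375.74261474609375), (155.302490234375, 219.19937133789062), 89.62955474853516)
above 331 [[0.507, -0.388, 0.151], [0.536, -0.348, 0.188], [0.565, -0.235, 0.22]]
tab 121 [[0.506, -0.387, 0.166], [0.538, -0.36, 0.186], [0.548, -0.241, 0.198]]
handle z 346 [[0.424, -0.416, 0.111], [0.452, -0.354, 0.122], [0.674, -0.291, 0.13]]
((517.8948364257812, -297.4720458984375), (46.24644088745117, 186.14808654785156), 29.974790573120117)
bar 273 [[0.513, 0.26, 0.122], [0.524, 0.334, 0.134], [0.535, 0.41, 0.141]]
((523.6943359375, 336.1597900390625), (156.4877166748047, 18.897634506225586), 85.16568756103516)
bases 1155 [[0.46, 0.217, 0.004], [0.524, 0.335, 0.008], [0.619, 0.458, 0.018]]
top0.npz
lid 829 [[0.469, -0.432, 0.083], [0.533, -0.354, 0.089], [0.677, -0.219, 0.095]]
((580.8505249023438, -328.81048583984375), (226.50021362304688, 229.34738159179688), 85.12877655029297)
above 512 [[0.451, -0.382, 0.152], [0.527, -0.231, 0.194], [0.686, -0.17, 0.219]]
tab 124 [[0.475, -0.382, 0.167], [0.513, -0.243, 0.186], [0.551, -0.186, 0.199]]
handle z 258 [[0.424, -0.415, 0.111], [0.52, -0.357, 0.12], [0.681, -0.223, 0.129]]
((513.1235961914062, -267.74066162109375), (67.29268646240234, 246.41836547851562), 27.7390079498291)
bar 272 [[0.515, 0.266, 0.121], [0.528, 0.359, 0.133], [0.613, 0.415, 0.143]]
((564.0167236328125, 339.646728515625), (162.62782287597656, 96.85267639160156), 86.0029067993164)
bases 978 [[0.424, 0.183, 0.004], [0.522, 0.315, 0.008], [0.616, 0.453, 0.019]]
tape [0.47  0.555 0.012]
wt [0.433 0.041 0.026]
scr [ 0.401 -0.073  0.008]
tallfront [0.48  0.061 0.067]
tallL [0.737 0.155 0.   ]
tall [[ 0.473 -0.246  0.302]
 [ 0.785  0.107  0.37 ]
 [ 1.202  0.297  0.424]]
```

View pics/crop.png

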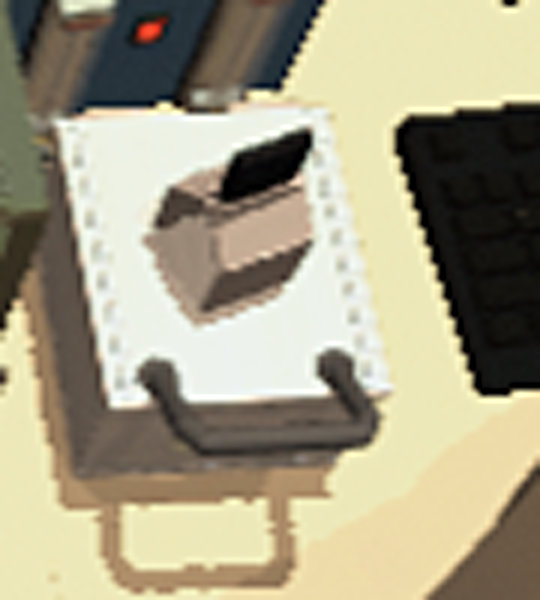

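The crop shows the lid with corners at about (55,120), (325,110), (388,390), (110,405), the black tab quadrilateral (220,200)-(312,188)-(312,128)-(232,150), and the handle bar from (200,440) to (365,430). Next I refine the poses.

```bash
cat > fit.py <<'E'
from h import *
def ray(n,uv,z0):
    z=np.load(n);I=np.linalg.inv(z["V"]);uv=np.array(uv,float)
    d=np.c_[(uv-[z["cx"],z["cy"]])/z["f"],np.ones(len(uv))]@I[:3,:3].T
    return I[:3,3]+d*((z0-I[2,3])/d[:,2])[:,None]
def line(q,t):
    c=np.median(q,0); e=np.linalg.svd((q-q.mean(0))[:,:2],full_matrices=False)[2][0]; e*=np.sign(e[1]); s=(q-c)[:,:2]@e
    print(t,len(q),"med",c.round(4),"mean",q.mean(0).round(4),"ymid",((q[:,1].min()+q[:,1].max())/2).round(4),"len",np.ptp(s).round(3),"yaw of y-axis",np.degrees(np.arctan2(-e[0],e[1])).round(1))
E
python3 - <<'E'
from fit import *
C=np.array([[55,120],[325,110],[388,390],[110,405]])/6+[440-.5,180-.5]
L=ray("side0.npz",C,.089); print(L.round(4).tolist(),L.mean(0).round(4)); f=(L[0]+L[1]-L[2]-L[3])/2; print("chest yaw from sides",np.degrees(np.arctan2(f[1],f[0])),np.linalg.norm(f))
for n in("side0.npz","top0.npz"):
    W,p=cloud(n);x,y,z=np.moveaxis(W,-1,0)
    line(W[(p.max(-1)<60)&(x>.49)&(x<.58)&(y<-.31)&(y>-.43)&(z>.155)&(z<.205)],n+" tab")
    line(W[(x>.41)&(x<.465)&(y<-.28)&(y>-.46)&(z>.112)&(z<.135)],n+" handle")
    m=(x>.5)&(x<.545)&(y<.39)&(y>.28)&(z>.122)&(z<.145); line(W[m],n+" bar")
    m=(x>.5)&(x<.545)&(y<.5)&(y>.2)&(z>.06)&(z<.145); line(W[m],n+" rail")
    for k,l,h in(("saddle1",.095,.13),("saddle2",.13,.155)):
        m=(x>.475)&(x<.6)&(y<-.30)&(y>-.44)&(z>l)&(z<h); line(W[m],n+k); print(W[m].min(0).round(3),W[m].max(0).round(3))
E
```

```text
[[0.6274, -0.309, 0.089], [0.6168, -0.4417, 0.089], [0.4636, -0.4308, 0.089], [0.4718, -0.2997, 0.089]] [ 0.5449 -0.3703  0.089 ]
chest yaw from sides -3.7458350649392624 0.15478653518651417
side0.npz tab 99 med [ 0.5394 -0.366   0.1821] mean [ 0.5398 -0.3679  0.1795] ymid -0.3699 len 0.041 yaw of y-axis 13.8
side0.npz handle 184 med [ 0.4313 -0.3576  0.1236] mean [ 0.4335 -0.36    0.1232] ymid -0.3627 len 0.095 yaw of y-axis -4.0
side0.npz bar 174 med [0.5237 0.334  0.1347] mean [0.5239 0.3353 0.1345] ymid 0.3343 len 0.109 yaw of y-axis -4.2
side0.npz rail 379 med [0.5233 0.336  0.1323] mean [0.5228 0.3358 0.1215] ymid 0.3358 len 0.157 yaw of y-axis -4.2
side0.npzsaddle1 189 med [ 0.5204 -0.3603  0.0999] mean [ 0.5279 -0.3623  0.1059] ymid -0.3679 len 0.149 yaw of y-axis -29.6
[ 0.476 -0.433  0.095] [ 0.599 -0.303  0.13 ]
side0.npzsaddle2 198 med [ 0.5304 -0.3677  0.1424] mean [ 0.5326 -0.3682  0.1423] ymid -0.3697 len 0.065 yaw of y-axis -18.3
[ 0.511 -0.399  0.13 ] [ 0.568 -0.34   0.155]
top0.npz tab 52 med [ 0.541  -0.3638  0.1768] mean [ 0.5413 -0.3645  0.1775] ymid -0.3658 len 0.047 yaw of y-axis 16.3
top0.npz handle 105 med [ 0.4335 -0.3532  0.1212] mean [ 0.4358 -0.3548  0.1217] ymid -0.3592 len 0.098 yaw of y-axis -6.3
top0.npz bar 117 med [0.5247 0.3336 0.1348] mean [0.5242 0.3341 0.1344] ymid 0.3356 len 0.109 yaw of y-axis -3.5
top0.npz rail 270 med [0.5235 0.3382 0.1299] mean [0.5233 0.3394 0.1198] ymid 0.3387 len 0.155 yaw of y-axis -3.9
top0.npzsaddle1 164 med [ 0.5234 -0.3622  0.0989] mean [ 0.5305 -0.3628  0.1045] ymid -0.3649 len 0.149 yaw of y-axis -37.6
[ 0.475 -0.43   0.095] [ 0.598 -0.3    0.13 ]
top0.npzsaddle2 112 med [ 0.5332 -0.3623  0.1421] mean [ 0.535  -0.3643  0.1419] ymid -0.3662 len 0.064 yaw of y-axis -21.3
[ 0.512 -0.396  0.13 ] [ 0.568 -0.337  0.154]
```

>>> {"op": "servo_tool", "data": {"motion": [[[1,0.5,0.5,0.2,0.95],[1,0.5,0.5,0.2,0.95],[1,0.5,0.5,0.2,0.95],[1,0.5,0.5,0.2,0.95],[1,0.5,0.5,0.2,0.95],[1,0.5,0.5,0.2,0.95],[1,0.5,0.5,0.2,0.95],[1,0.5,0.5,0.2,0.95],[1,0.5,0.5,0.2,0.95],[1,0.5,0.5,0.2,0.95],[1,0.5,0.5,0.2,0.95],[1,0.5,0.5,0.2,0.95],[1,0,0,0,0],[1,0,0,0,0],[1,0,0,0,0]]]}}

```text
t: 1.6
eef_pos: [0.5281, -0.371, 0.3486]
tool_rot: [-0.001, 0.618, 0.786, -0.001]
contact_force: [-0.4, -0.2, 0.6]
gripper_width: 1.002
grasp_force: 0.0
```

```bash
cat >> h.py <<'E'
def shot(n,t):
    from station import bot
    c=bot.get_calibration(n); p,d=bot.read_camera(n)
    cv2.imwrite(f"pics/{t}.png",p[:,:,::-1]); np.savez(f"{t}.npz",d=d,p=p,V=c["view"],f=240/np.tan(np.radians(c["fovy"]/2)),cx=c["cx"],cy=c["cy"])
def state():
    from station import bot
    from scipy.spatial.transform import Rotation as R
    o=bot.get_obs(); w,x,y,z=o["tool_rot"]; M=R.from_quat([x,y,z,w]).as_matrix()
    print("t",round(o["t"],2),"p",o["eef_pos"].round(4),"closing axis deg",np.degrees(np.arctan2(M[1,1],M[0,1])).round(2),"z",M[:,2].round(3),"F",o["contact_force"].round(2),"w",round(o["gripper_width"],3),"g",round(o["grasp_force"],1),"q",o["q"].round(2))
E
python3 -c "
from h import *
state(); shot('wrist','w1')"
```

```text
t 1.6 p [ 0.5281 -0.371   0.3486] closing axis deg 13.6 z [-0.002 -0.    -1.   ] F [-0.44 -0.21  0.6 ] w 1.002 g 0.0 q [ 0.77  0.38 -0.34  1.49  0.13  1.29  0.64]
```

View pics/w1.png

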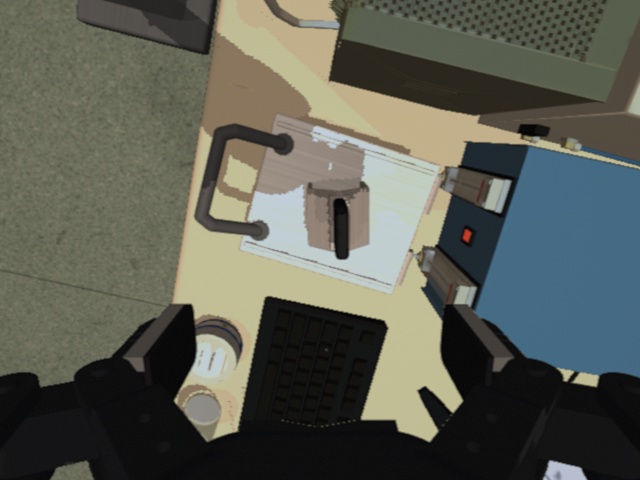

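The wrist view shows the tab from (337,200) to (343,255), the lid at about (245-435,120-290) and the handle at (215,180). The fingers close nearly square to the tab.

```bash
python3 - <<'E'
from fit import *
W,p=cloud("w1.npz");x,y,z=np.moveaxis(W,-1,0)
B=(x>.48)&(x<.6)&(y<-.30)&(y>-.44)
line(W[B&(z>.18)&(z<.205)],"tabtop"); 
q=W[B&(z>.186)&(z<.205)][:,:2]*1000;print(cv2.minAreaRect(q.astype(np.float32)))
m=B&(z>.135)&(z<.205);v,u=np.nonzero(m); print(cv2.minAreaRect((W[m][:,:2]*1000).astype(np.float32)))
line(W[(x>.41)&(x<.47)&(y<-.32)&(y>-.40)&(z>.112)&(z<.14)],"handlebar")
line(W[(x>.41)&(x<.47)&(y<-.28)&(y>-.46)&(z>.112)&(z<.14)],"handle")
m=(x>.44)&(x<.66)&(y<-.28)&(y>-.46)&(abs(z-.089)<.004);print("lid",cv2.minAreaRect((W[m][:,:2]*1000).astype(np.float32)))
m=(x>.44)&(y<-.15)&(y>-.5)&(z>.13)&~B; print("obst",np.nanmin(x[m&(y<-.3)]), "tall right face y",np.nanpercentile(y[m&(x<.6)],2),np.nanmax(z[m]))
for i in range(2):
  for n in("side0.npz","top0.npz"):
    W,p=cloud(n);x,y,z=np.moveaxis(W,-1,0)
    m=(x>.4)&(x<.62)&(y<-.1)&(y>-.31)&(z>.1); print(n,"max z instr right",[ (round(a,2),np.round(np.nanmax(z[m&(y>a)&(y<a+.05)]),3)) for a in (-.3,-.25,-.2,-.15)],"minx",np.nanmin(x[m]))
  break
E
```

```text
tabtop 793 med [ 0.5446 -0.3687  0.1893] mean [ 0.5447 -0.3687  0.189 ] ymid -0.3693 len 0.04 yaw of y-axis 15.5
((545.0986938476562, -369.33343505859375), (10.011910438537598, 39.499595642089844), 14.820569038391113)
((544.783447265625, -369.6557312011719), (46.50300979614258, 49.83937072753906), 15.155518531799316)
handlebar 1635 med [ 0.4352 -0.3534  0.1233] mean [ 0.4361 -0.3552  0.1225] ymid -0.36 len 0.083 yaw of y-axis -8.9
handle 2047 med [ 0.4362 -0.3593  0.1227] mean [ 0.4376 -0.361   0.1217] ymid -0.3638 len 0.095 yaw of y-axis -3.9
lid ((564.4373779296875, -371.20574951171875), (135.94979858398438, 195.8370819091797), 87.3253173828125)
obst 0.4547997176084998 tall right face y -0.3922550561183446 0.4040089236603833
side0.npz max z instr right [(-0.3, np.float64(0.229)), (-0.25, np.float64(0.233)), (-0.2, np.float64(0.233)), (-0.15, np.float64(0.234))] minx 0.44781581473166565
top0.npz max z instr right [(-0.3, np.float64(0.22)), (-0.25, np.float64(0.238)), (-0.2, np.float64(0.236)), (-0.15, np.float64(0.235))] minx 0.44370090008081986
```

>>> {"op": "servo_tool", "data": {"motion": [[[1,0.42,0.04,-0.5,0.23],[1,0,0,-0.9,0],[1,0,0,-0.9,0],[1,0,0,-0.9,0],[1,0,0,-0.6,0],[1,0,0,-0.29,0],[1,0,0,0,0],[1,0,0,0,0],[1,0,0,0,0]]], "newtons": 60}}

```text
t: 2.55
eef_pos: [0.5469, -0.369, 0.1876]
tool_rot: [0.002, 0.607, 0.795, 0.0]
contact_force: [0.2, 0.6, 0.9]
gripper_width: 0.997
grasp_force: 0.0
```

```bash
python3 -c "
from h import *
state()"
```

```text
t 2.55 p [ 0.5469 -0.369   0.1876] closing axis deg 15.3 z [ 0.003 -0.002 -1.   ] F [0.22 0.57 0.88] w 0.997 g 0.0 q [ 0.74  0.54 -0.33  1.64  0.2   1.    0.6 ]
```

>>> {"op": "servo_tool", "data": {"motion": [[[1,-0.05,0,-0.09,0],[0,0,0,0,0],[0,0,0,0,0],[0,0,0,0,0],[0,0,0,0,0],[0,0,0,0,0],[0,0,0,0,0],[0,0,0,0,0],[0,0,0,0,0],[0,0,0,0,0],[0,0,0,0,0]]]}}

```text
t: 3.65
eef_pos: [0.5442, -0.3683, 0.1823]
tool_rot: [0.0, 0.606, 0.795, 0.0]
contact_force: [0.1, 0.5, 2.2]
gripper_width: 0.106
grasp_force: 58.9
```

```bash
python3 -c "
from h import *
state()"
```

```text
t 3.65 p [ 0.5442 -0.3683  0.1823] closing axis deg 15.33 z [ 0. -0. -1.] F [0.1  0.55 2.17] w 0.106 g 58.9 q [ 0.74  0.54 -0.33  1.65  0.2   0.99  0.6 ]
```

>>> {"op": "servo_tool", "data": {"motion": [[[0,0,0,0.3,0],[0,0,0,0.8,0],[0,0,0,1,0],[0,0,0,1,0],[0,0,0,1,0],[0,0,0,1,0],[0,0,0,1,0],[0,0,0,1,0],[0,0,0,1,0],[0,0,0,1,0],[0,0,0,1,0],[0,0,0,0,0]]]}}

```text
t: 4.85
eef_pos: [0.5442, -0.368, 0.5928]
tool_rot: [0.005, 0.606, 0.795, 0.001]
contact_force: [-0.9, 0.4, -1.8]
gripper_width: 0.109
grasp_force: 58.9
```

```bash
python3 - <<'E'
from h import *
state()
for n in("side0.npz","top0.npz"):
    W,p=cloud(n);x,y,z=np.moveaxis(W,-1,0)
    for a in np.arange(-.3,.35,.05):
        m=(x>.4)&(x<.72)&(y>a)&(y<a+.05)&(z<.7); print(n[:3],round(a,2),np.nanmax(z[m]).round(3),"minx z>.1",np.nanmin(x[m&(z>.1)]).round(3) if (m&(z>.1)).any() else "")
E
```

```text
t 4.85 p [ 0.5442 -0.368   0.5928] closing axis deg 15.33 z [ 0.009 -0.004 -1.   ] F [-0.9   0.42 -1.79] w 0.109 g 58.9 q [ 0.7   0.38 -0.34  0.97  0.13  1.8   0.68]
sid -0.3 0.246 minx z>.1 0.507
sid -0.25 0.253 minx z>.1 0.448
sid -0.2 0.254 minx z>.1 0.448
sid -0.15 0.26 minx z>.1 0.448
sid -0.1 0.252 minx z>.1 0.471
sid -0.05 0.252 minx z>.1 0.47
sid -0.0 0.428 minx z>.1 0.469
sid 0.05 0.427 minx z>.1 0.469
sid 0.1 0.426 minx z>.1 0.47
sid 0.15 0.34 minx z>.1 0.586
sid 0.2 0.345 minx z>.1 0.585
sid 0.25 0.343 minx z>.1 0.512
sid 0.3 0.344 minx z>.1 0.516
top -0.3 0.246 minx z>.1 0.511
top -0.25 0.259 minx z>.1 0.451
top -0.2 0.254 minx z>.1 0.444
top -0.15 0.255 minx z>.1 0.446
top -0.1 0.255 minx z>.1 0.47
top -0.05 0.257 minx z>.1 0.467
top -0.0 0.429 minx z>.1 0.469
top 0.05 0.431 minx z>.1 0.469
top 0.1 0.431 minx z>.1 0.466
top 0.15 0.343 minx z>.1 0.583
top 0.2 0.347 minx z>.1 0.583
top 0.25 0.348 minx z>.1 0.511
top 0.3 0.347 minx z>.1 0.516
```

>>> {"op": "servo_tool", "data": {"motion": [[[0,0.2,0.6,0,-0.18],[0,0.2,0.9,0,-0.18],[0,0.2,0.9,0,-0.18],[0,0.2,0.9,0,-0.18],[0,0.2,0.9,0,-0.18],[0,0.2,0.9,0,-0.18],[0,0.2,0.9,0,-0.18],[0,0,0.9,0,-0.18],[0,-0.2,0.9,0,-0.18],[0,-0.2,0.9,0,-0.18],[0,-0.2,0.9,0,-0.18],[0,-0.2,0.9,0,-0.18],[0,-0.2,0.9,0,-0.18],[0,-0.2,0.9,0,-0.18],[0,-0.2,0.9,0,-0.18],[0,-0.2,0.9,0,-0.11],[0,-0.2,0.6,0,0],[0,0,0,0,0],[0,0,0,0,0]]]}}

```text
t: 6.75
eef_pos: [0.5275, 0.2198, 0.5854]
tool_rot: [0.0, 0.731, 0.683, -0.001]
contact_force: [1.2, -0.3, -2.6]
gripper_width: 0.107
grasp_force: 58.8
```

```bash
python3 - <<'E'
from fit import *
state(); shot("wrist","w2")
W,p=cloud("w2.npz");x,y,z=np.moveaxis(W,-1,0)
m=(x>.49)&(x<.56)&(y<.44)&(y>.22)&(z>.115)&(z<.15);line(W[m],"bar all")
line(W[m&(y>.28)&(y<.39)],"bar mid")
if m.any(): v,u=np.nonzero(m);print(u.min(),u.max(),v.min(),v.max()); print(cv2.minAreaRect((W[m][:,:2]*1000).astype(np.float32)))
E
```

```text
t 6.75 p [0.5275 0.2198 0.5854] closing axis deg -3.91 z [-0.001 -0.001 -1.   ] F [ 1.16 -0.26 -2.59] w 0.107 g 58.8 q [-0.07  0.24 -0.58  1.2   0.13  1.74 -0.68]
bar all 1144 med [0.5276 0.3388 0.1337] mean [0.5276 0.3375 0.1333] ymid 0.3352 len 0.155 yaw of y-axis -4.0
bar mid 798 med [0.5276 0.3367 0.1338] mean [0.5275 0.3361 0.1336] ymid 0.3351 len 0.109 yaw of y-axis -4.1
306 317 29 153
((526.9208984375, 335.29315185546875), (154.8250274658203, 14.25830364227295), 86.0809097290039)
```

View pics/w2.png

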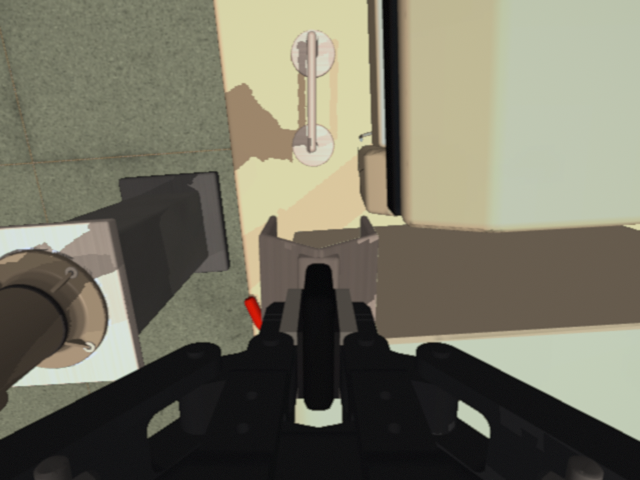

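The picture shows the rail bar from (311,35) to (312,150), clear, and the saddle held straight in the fingers with its legs at columns 265 and 373.

>>> {"op": "servo_tool", "data": {"motion": [[[0,0,0.5,0,0],[0,0,0.9,0,0],[0,0,0.9,0,0],[0,-0.02,0.62,0,0],[0,0,0,-0.5,0],[0,0,0,-0.9,0],[0,0,0,-0.9,0],[0,0,0,-0.9,0],[0,0,0,-0.9,0],[0,0,0,-0.9,0],[0,0,0,-0.9,0],[0,0,0,-0.9,0],[0,0,0,-0.3,0],[0,0,0,0,0],[0,0,0,0,0],[0,0,0,0,0]]]}}

```text
t: 8.4
eef_pos: [0.5282, 0.3372, 0.3045]
tool_rot: [0.0, 0.731, 0.682, 0.002]
contact_force: [0.5, 0.1, -2.5]
gripper_width: 0.106
grasp_force: 58.9
```

```bash
python3 - <<'E'
from fit import *
state()
for n in("side0.npz","top0.npz"):
    W,p=cloud(n);x,y,z=np.moveaxis(W,-1,0)
    for l in(.15,.2,.25,.3):
        m=(y>.25)&(y<.42)&(z>l)&(z<l+.05)&(x>.5)&(x<.9);print(n,l,m.sum(),np.nanpercentile(x[m],1).round(3) if m.any() else "")
E
```

```text
t 8.4 p [0.5282 0.3372 0.3045] closing axis deg -4.01 z [ 0.003  0.002 -1.   ] F [ 0.5   0.11 -2.53] w 0.106 g 58.9 q [-0.22  0.42 -0.61  1.59  0.25  1.21 -0.95]
side0.npz 0.15 695 0.591
side0.npz 0.2 619 0.606
side0.npz 0.25 1205 0.609
side0.npz 0.3 5759 0.635
top0.npz 0.15 533 0.591
top0.npz 0.2 466 0.605
top0.npz 0.25 798 0.606
top0.npz 0.3 3670 0.631
```

>>> {"op": "servo_tool", "data": {"motion": [[[0,-0.04,0,-0.5,0],[0,0,0,-0.7,0],[0,0,0,-0.7,0],[0,0,0,-0.6,0],[0,0,0,-0.4,0],[0,0,0,-0.2,0],[0,0,0,-0.1,0],[0,0,0,-0.05,0],[0,0,0,0,0],[0,0,0,0,0]]]}}

```text
t: 9.4
eef_pos: [0.526, 0.3369, 0.1731]
tool_rot: [0.0, 0.731, 0.682, 0.001]
contact_force: [0.5, 0.6, -2.5]
gripper_width: 0.107
grasp_force: 58.9
```

```bash
python3 -c "
from h import *
state()"
```

```text
t 9.4 p [0.526  0.3369 0.1731] closing axis deg -3.99 z [ 0.001  0.001 -1.   ] F [ 0.47  0.59 -2.5 ] w 0.107 g 58.9 q [-0.25  0.54 -0.57  1.73  0.34  0.97 -1.02]
```

>>> {"op": "servo_tool", "data": {"motion": [[[0,0,0,-0.05,0],[0,0,0,-0.05,0],[0,0,0,0,0],[0,0,0,0,0],[0,0,0,0,0]]]}}

```text
t: 9.9
eef_pos: [0.5259, 0.3367, 0.1692]
tool_rot: [0.0, 0.731, 0.682, 0.001]
contact_force: [-2.2, -2.0, 5.1]
gripper_width: 0.107
grasp_force: 60.2
```

```bash
python3 -c "
from h import *
state()"
```

```text
t 9.9 p [0.5259 0.3367 0.1692] closing axis deg -4.0 z [ 0.001  0.    -1.   ] F [-2.22 -1.97  5.13] w 0.107 g 60.2 q [-0.25  0.55 -0.57  1.73  0.35  0.97 -1.03]
```

>>> {"op": "servo_tool", "data": {"motion": [[[0.2,0,0,0,0],[0.3,0,0,0,0],[0.4,0,0,0,0],[0.4,0,0,0,0],[0.4,0,0,0,0],[0.4,0,0,0.2,0],[0.4,0,0,0.4,0],[0.4,0,0,0.6,0],[0.4,0,0,0.6,0],[0.4,0,0,0,0],[0.4,0,0,0,0]]]}}

```text
t: 11.0
eef_pos: [0.526, 0.3368, 0.2416]
tool_rot: [0.0, 0.731, 0.682, 0.001]
contact_force: [0.1, 0.5, -0.6]
gripper_width: 0.399
grasp_force: 0.0
```

```bash
python3 - <<'E'
from fit import *
state(); shot("side","s2"); shot("top","t2")
for n in("s2.npz","t2.npz"):
    W,p=cloud(n);x,y,z=np.moveaxis(W,-1,0)
    m=(x>.47)&(x<.58)&(y<.38)&(y>.29)&(z>.145)&(z<.19)&(p.max(-1)<60); line(W[m],n+" dark")
    m=(x>.47)&(x<.58)&(y<.38)&(y>.29)&(z>.085)&(z<.145); line(W[m],n+" roof"); print(W[m].min(0),W[m].max(0))
a=cv2.resize(np.load("s2.npz")["p"][200:290,180:280],None,fx=4,fy=4,interpolation=2);b=cv2.resize(np.load("t2.npz")["p"][230:320,200:300],None,fx=4,fy=4,interpolation=2)
cv2.imwrite("pics/rel.png",np.hstack([a,b])[...,::-1])
E
```

```text
t 11.0 p [0.526  0.3368 0.2416] closing axis deg -3.99 z [ 0.002  0.001 -1.   ] F [ 0.09  0.52 -0.6 ] w 0.399 g 0.0 q [-0.23  0.47 -0.6   1.66  0.29  1.1  -0.98]
s2.npz dark 97 med [0.5211 0.3318 0.1664] mean [0.5213 0.3324 0.1654] ymid 0.3338 len 0.037 yaw of y-axis -2.9
s2.npz roof 376 med [0.5101 0.3341 0.1283] mean [0.5116 0.3347 0.1238] ymid 0.3351 len 0.089 yaw of y-axis 1.7
[0.49592032 0.29056182 0.08579202] [0.54983426 0.37971887 0.14474633]
t2.npz dark 80 med [0.5228 0.3394 0.1671] mean [0.5232 0.3385 0.166 ] ymid 0.3384 len 0.037 yaw of y-axis -4.6
t2.npz roof 276 med [0.5108 0.3395 0.1248] mean [0.512  0.3385 0.1225] ymid 0.3348 len 0.089 yaw of y-axis -3.6
[0.4957353  0.29038308 0.08511773] [0.55335553 0.37928435 0.14460569]
```

View pics/rel.png

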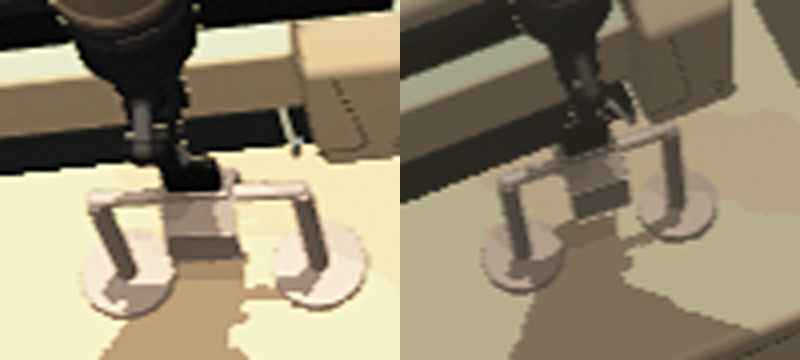

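The saddle hangs upright astride the bar, which shows at (90-310,195) in the left crop, and the gripper is clear above it. Back over the instrument to the handle.

>>> {"op": "servo_tool", "data": {"motion": [[[0.4,0,0,0.5,0],[0.4,0,0,0.9,0],[0.4,0,0,0.9,0],[0.4,0,0,0.9,0],[0.4,0,0,0.9,0],[0.4,0,0,0.9,0],[0.4,0,0,0.9,0],[0.4,0,0,0.9,0],[0.4,0,0,0.5,0],[0.4,0,0,0,0]]]}}

```text
t: 12.1
eef_pos: [0.5259, 0.3372, 0.5346]
tool_rot: [0.0, 0.731, 0.682, 0.002]
contact_force: [0.3, 0.3, 0.2]
gripper_width: 0.401
grasp_force: 0.0
```

>>> {"op": "servo_tool", "data": {"motion": [[[0.5,0.2,-0.5,0,0],[0.5,0.2,-0.9,0,0],[0.5,0.2,-0.9,0,0],[0.5,0.2,-0.9,0,0],[0.5,0.2,-0.9,0,0],[0.5,0,-0.9,0,0],[0.5,0,-0.9,0,0],[0.5,0,-0.9,0,0],[0.5,0,-0.9,0,0],[0.5,0,-0.9,0,0],[0.5,0,-0.9,0,0],[0.5,-0.2,-0.9,0,0],[0.5,-0.3,-0.9,0,0],[0.5,-0.4,-0.9,0,0],[0.5,-0.4,-0.9,0,0],[0.5,-0.4,-0.9,0,0],[0.5,-0.5,-0.9,0,0],[0.5,-0.5,-0.9,0,0],[0.5,-0.4,-0.9,0,0],[0.5,0,-0.5,0,0]]]}}

```text
t: 14.1
eef_pos: [0.4384, -0.3553, 0.5306]
tool_rot: [-0.001, 0.733, 0.68, -0.001]
contact_force: [-0.1, -1.3, -0.4]
gripper_width: 0.5
grasp_force: 0.0
```

```bash
python3 - <<'E'
from fit import *
state(); shot("wrist","w3"); shot("side","s3")
a=np.radians(-3.8); ex=np.array([np.cos(a),np.sin(a)]); ey=np.array([-ex[1],ex[0]])
for n in("w1.npz","w3.npz","side0.npz","top0.npz","s3.npz"):
    W,p=cloud(n);c=W[...,:2]-[.432,-.363]; u=c@ex; v=c@ey; z=W[...,2]
    m=(abs(u)<.02)&(abs(v)<.028)&(z>.105)&(z<.14)
    if m.any(): line(W[m],n+" bar"); print("u pct",np.percentile(u[m],[2,50,98]).round(4))
    m=(abs(u)<.05)&(abs(v)<.06)&(z>.118)&(z<.14)
    if m.any(): print("v range",np.percentile(v[m],[1,99]).round(4))
W,p=cloud("s3.npz"); x,y,z=np.moveaxis(W,-1,0)
m=(x>.47)&(x<.58)&(y<.38)&(y>.29)&(z>.145)&(z<.19)&(p.max(-1)<60); line(W[m],"tab")
E
```

```text
t 14.1 p [ 0.4384 -0.3553  0.5306] closing axis deg -4.35 z [-0.003 -0.    -1.   ] F [-0.09 -1.28 -0.41] w 0.5 g 0.0 q [ 0.75  0.18 -0.22  1.36  0.04  1.61  0.46]
w1.npz bar 974 med [ 0.4339 -0.3622  0.1238] mean [ 0.4336 -0.3626  0.1234] ymid -0.3631 len 0.056 yaw of y-axis -3.6
u pct [-0.0046  0.0018  0.0066]
v range [-0.0443  0.0452]
w3.npz bar 390 med [ 0.4332 -0.3623  0.1239] mean [ 0.4331 -0.3626  0.1237] ymid -0.3632 len 0.056 yaw of y-axis -4.4
u pct [-0.0044  0.0011  0.0064]
v range [-0.045   0.0448]
side0.npz bar 88 med [ 0.4296 -0.3611  0.1247] mean [ 0.4297 -0.3616  0.1245] ymid -0.3629 len 0.055 yaw of y-axis -3.7
u pct [-0.008  -0.0029  0.005 ]
v range [-0.0436  0.0485]
top0.npz bar 52 med [ 0.4305 -0.3641  0.1225] mean [ 0.4311 -0.3624  0.123 ] ymid -0.3634 len 0.054 yaw of y-axis -3.8
u pct [-0.0082 -0.0015  0.0074]
v range [-0.0389  0.0522]
s3.npz bar 82 med [ 0.4294 -0.3613  0.1245] mean [ 0.4298 -0.3612  0.1244] ymid -0.3616 len 0.051 yaw of y-axis -4.0
u pct [-0.0076 -0.0025  0.0043]
v range [-0.0244  0.0463]
tab 107 med [0.5216 0.3325 0.1678] mean [0.5219 0.3331 0.1672] ymid 0.3333 len 0.036 yaw of y-axis -3.7
```

>>> {"op": "servo_tool", "data": {"motion": [[[0.5,-0.14,-0.19,-0.5,0.08],[0.5,0,0,-1,0],[0.5,0,0,-1,0],[0.5,0,0,-1,0],[0.5,0,0,-1,0],[0.5,0,0,-1,0],[0.5,0,0,-1,0],[0.5,0,0,-1,0],[0.5,0,0,-0.8,0],[0.5,0,0,0,0],[0.5,0,0,0,0]]], "newtons": 40}}

```text
t: 15.3
eef_pos: [0.4368, -0.3579, 0.2001]
tool_rot: [-0.001, 0.727, 0.686, 0.0]
contact_force: [-0.2, 0.6, 0.1]
gripper_width: 0.499
grasp_force: 0.0
```

```bash
python3 -c "
from h import *
state()"
```

```text
t 15.3 p [ 0.4368 -0.3579  0.2001] closing axis deg -3.34 z [-0.001  0.001 -1.   ] F [-0.18  0.56  0.15] w 0.499 g 0.0 q [ 0.76  0.37 -0.23  1.86  0.1   0.92  0.43]
```

>>> {"op": "servo_tool", "data": {"motion": [[[0.5,-0.1,-0.13,-0.4,0],[0.5,0,0,-0.6,0],[0.5,0,0,-0.5,0],[0.5,0,0,-0.3,0],[0.5,0,0,-0.1,0],[0.5,0,0,0,0],[0.5,0,0,0,0]]]}}

```text
t: 16.0
eef_pos: [0.4329, -0.3647, 0.1254]
tool_rot: [0.001, 0.728, 0.686, 0.0]
contact_force: [0.2, -0.7, 0.1]
gripper_width: 0.498
grasp_force: 0.0
```

```bash
python3 -c "
from h import *
state()"
```

```text
t 16.0 p [ 0.4329 -0.3647  0.1254] closing axis deg -3.43 z [ 0.002 -0.001 -1.   ] F [ 0.24 -0.67  0.1 ] w 0.498 g 0.0 q [ 0.75  0.46 -0.21  1.92  0.13  0.77  0.41]
```

>>> {"op": "servo_tool", "data": {"motion": [[[0.5,0,0.02,-0.06,0],[0,0,0,0,0],[0,0,0,0,0],[0,0,0,0,0],[0,0,0,0,0],[0,0,0,0,0],[0,0,0,0,0],[0,0,0,0,0]]]}}

```text
t: 16.8
eef_pos: [0.4319, -0.3636, 0.122]
tool_rot: [-0.0, 0.728, 0.685, -0.0]
contact_force: [-3.2, 0.9, 6.8]
gripper_width: 0.125
grasp_force: 39.1
```

```bash
python3 - <<'E'
from h import *
state()
r=np.hypot(.195,.04);a0=np.arctan2(.04,.195);N=18
th=np.radians(50)*np.arange(N+1)/N
P=np.c_[-r*np.cos(a0+th),r*np.sin(a0+th)]; D=np.diff(P,axis=0)/.04
c=np.radians(-3.8)
for d in D: print([0,round(d[0]*np.cos(c),2),round(d[0]*np.sin(c),2),round(d[1],2),0])
E
```

```text
t 16.8 p [ 0.4319 -0.3636  0.122 ] closing axis deg -3.45 z [-0. -0. -1.] F [-3.18  0.89  6.81] w 0.125 g 39.1 q [ 0.75  0.47 -0.21  1.92  0.13  0.76  0.41]
[0, np.float64(0.05), np.float64(-0.0), np.float64(0.24), 0]
[0, np.float64(0.07), np.float64(-0.0), np.float64(0.23), 0]
[0, np.float64(0.08), np.float64(-0.01), np.float64(0.23), 0]
[0, np.float64(0.09), np.float64(-0.01), np.float64(0.22), 0]
[0, np.float64(0.1), np.float64(-0.01), np.float64(0.22), 0]
[0, np.float64(0.11), np.float64(-0.01), np.float64(0.22), 0]
[0, np.float64(0.12), np.float64(-0.01), np.float64(0.21), 0]
[0, np.float64(0.13), np.float64(-0.01), np.float64(0.2), 0]
[0, np.float64(0.14), np.float64(-0.01), np.float64(0.2), 0]
[0, np.float64(0.15), np.float64(-0.01), np.float64(0.19), 0]
[0, np.float64(0.16), np.float64(-0.01), np.float64(0.18), 0]
[0, np.float64(0.17), np.float64(-0.01), np.float64(0.17), 0]
[0, np.float64(0.17), np.float64(-0.01), np.float64(0.17), 0]
[0, np.float64(0.18), np.float64(-0.01), np.float64(0.16), 0]
[0, np.float64(0.19), np.float64(-0.01), np.float64(0.15), 0]
[0, np.float64(0.2), np.float64(-0.01), np.float64(0.14), 0]
[0, np.float64(0.2), np.float64(-0.01), np.float64(0.13), 0]
[0, np.float64(0.21), np.float64(-0.01), np.float64(0.12), 0]
```

>>> {"op": "servo_tool", "data": {"motion": [[[0,0.05,0,0.24,0],[0,0.07,0,0.23,0],[0,0.08,-0.01,0.23,0],[0,0.09,-0.01,0.22,0],[0,0.1,-0.01,0.22,0],[0,0.11,-0.01,0.22,0],[0,0,0,0,0],[0,0,0,0,0]]]}}

```text
t: 17.6
eef_pos: [0.4509, -0.3648, 0.1765]
tool_rot: [-0.001, 0.728, 0.685, -0.001]
contact_force: [-6.5, 0.1, -0.3]
gripper_width: 0.121
grasp_force: 39.1
```

```bash
python3 -c "
from h import *
state()"
```

```text
t 17.6 p [ 0.4509 -0.3648  0.1765] closing axis deg -3.45 z [-0.003  0.001 -1.   ] F [-6.46  0.07 -0.31] w 0.121 g 39.1 q [ 0.74  0.42 -0.22  1.85  0.11  0.89  0.41]
```

>>> {"op": "servo_tool", "data": {"motion": [[[0,0.12,-0.01,0.21,0],[0,0.13,-0.01,0.2,0],[0,0.14,-0.01,0.2,0],[0,0.15,-0.01,0.19,0],[0,0.16,-0.01,0.18,0],[0,0.17,-0.01,0.17,0],[0,0.17,-0.01,0.17,0],[0,0.18,-0.01,0.16,0],[0,0.19,-0.01,0.15,0],[0,0.2,-0.01,0.14,0],[0,0.2,-0.01,0.13,0],[0,0.21,-0.01,0.12,0],[0,0,0,0,0],[0,0,0,0,0],[0,0,0,0,0],[0,0,0,0,0]]]}}

```text
t: 19.2
eef_pos: [0.533, -0.3701, 0.2599]
tool_rot: [0.001, 0.728, 0.685, -0.0]
contact_force: [-7.7, 2.2, 10.5]
gripper_width: 0.12
grasp_force: 40.9
```

```bash
python3 - <<'E'
from fit import *
state(); shot("side","s4"); shot("top","t4")
ang=lambda q:0
a=np.radians(-3.8); ex=np.array([np.cos(a),np.sin(a)]); ey=np.array([-ex[1],ex[0]])
H=np.array([.4327,-.363])+.195*ex
for n in("s4.npz","t4.npz"):
    W,p=cloud(n);c=W[...,:2]-H;u=c@ex;v=c@ey;z=W[...,2]
    m=(u<-.02)&(u>-.1)&(abs(v)<.064)&(abs(v)>.05)&(z>.1)&(z<.21); q=np.c_[-u[m],z[m]-.08]
    if m.sum()>10: k=np.polyfit(q[:,0],q[:,1],1); print(n,m.sum(),"lid slope deg",np.degrees(np.arctan(k[0])),"off",k[1])
    x,y,z=np.moveaxis(W,-1,0)
    m=(x>.47)&(x<.58)&(y<.38)&(y>.29)&(z>.145)&(z<.19)&(p.max(-1)<60); line(W[m],"tab")
s=np.load("s4.npz")["p"];t=np.load("t4.npz")["p"]
cv2.imwrite("pics/end.png",np.hstack([cv2.resize(s[150:290,420:550],None,fx=3,fy=3,interpolation=2),cv2.resize(t[120:260,360:490],None,fx=3,fy=3,interpolation=2)])[...,::-1])
E
```

```text
t 19.2 p [ 0.533  -0.3701  0.2599] closing axis deg -3.45 z [ 0.001 -0.001 -1.   ] F [-7.74  2.23 10.55] w 0.12 g 40.9 q [ 0.67  0.44 -0.22  1.6   0.11  1.11  0.36]
s4.npz 43 lid slope deg 49.073799110196134 off 0.01709050959896369
tab 109 med [0.5218 0.3338 0.1687] mean [0.522  0.3334 0.1665] ymid 0.3339 len 0.035 yaw of y-axis -5.8
t4.npz 33 lid slope deg 49.413754698058696 off 0.011711445188634205
tab 82 med [0.5236 0.3377 0.1683] mean [0.5235 0.3378 0.1659] ymid 0.3377 len 0.038 yaw of y-axis -5.6
```

View pics/end.png

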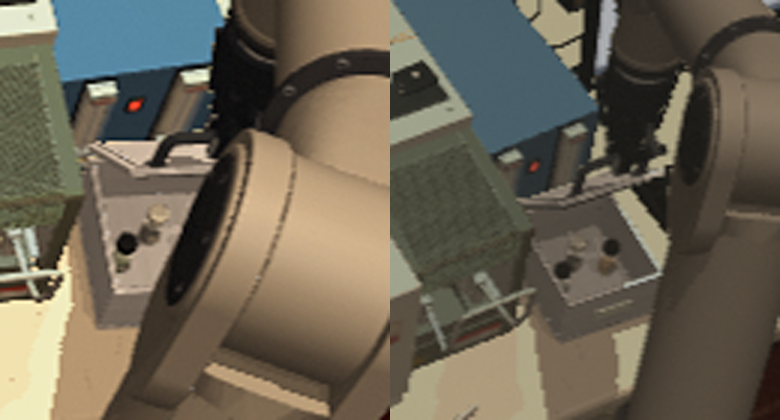

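The picture shows the lid open at about 49-50°, its handle pinched at (180,145) in the left crop, with the vials upright in the chest. I let it settle briefly, then hand in.

>>> {"op": "servo_tool", "data": {"motion": [[[0,0,0,0,0],[0,0,0,0,0],[0,0,0,0,0],[0,0,0,0,0]]]}}

```text
t: 19.7
eef_pos: [0.533, -0.3701, 0.26]
tool_rot: [0.001, 0.728, 0.685, -0.0]
contact_force: [-8.7, 1.1, 9.9]
gripper_width: 0.122
grasp_force: 40.9
```

```bash
python3 -c "
from h import *
state()
from station import bot
print(bot.hand_in())"
```

```text
t 19.7 p [ 0.533  -0.3701  0.26  ] closing axis deg -3.46 z [ 0.001 -0.001 -1.   ] F [-8.65  1.11  9.92] w 0.122 g 40.9 q [ 0.67  0.44 -0.22  1.6   0.11  1.11  0.36]
the job is handed in; nothing more can be done
None
```

I handed the job in at 19.7 s with the saddle hanging astride the rail bar and the gripper still holding the lid at about 50° (camera measured 49–50°); the hand-in returned no verdict.

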